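Load the proofing press bed and lock it home

TASK

Clear the wooden spacer out of the press's bed tray into the cardboard box and set every printing block on the table into the tray as one closed row: lying flat, lino up, side by side with no gaps, each with a short end flush against the long fence and the first tight in the fence corner. Then slide the tray under the roller bridge as far as the stops so that it presses the bed switch, with the row still square and closed, and only then throw the bed-lock lever fully over, away from the robot. Leave the other things where they are.

Things in the scene. Friction and masses are not known exactly. Their poses are not given: they have to be found in the camera images.
- press: bench proofing press, fixed to the table, turned a few degrees from start to start. Origin on the table; its y axis is the line along which the bed tray slides, x points across the track, away from the robot. Painted base plate 8 mm thick, 130 mm wide, y -0.21 to 0.31; two guide rails, top 16 mm above the table, inner faces at x = +-52.5 mm (2.5 mm beside the tray)
- bridge (a point): middle of the passage under the roller bridge, at roller-underside height, press frame (0, -0.020, 0.048). The bridge spans y = -0.045 to +0.005 of the press; the passage is 48 mm high above the table and 140 mm wide; the bridge's top is at 90 mm; its posts stand at x = +-70 to +-90 mm
- stops (a point): middle between the two stops that end the tray's travel, press frame (0, -0.147, 0.020): their faces look to +y. With the tray against them the tray's origin is at y = -0.017 in the press's frame
- tray: aluminium bed tray, 100 mm (x) by 260 mm (y), about 450 g, loose between the rails, at first near y = +0.175 of the press (loading end); origin at the centre of its underside, axes parallel to the press's. Floor 8 mm thick (its top 16 mm above the table). It slides towards the press's -y, under the bridge, to the stops, leading edge at its y = -0.130; sliding takes about 2 to 6 N
- tray_corner (a point): the inside corner of the tray's two fences, at the floor; tray frame (0.042, -0.122, 0.008). The fences are 8 mm thick and 12 mm high above the floor: the long one along the tray's +x side (inner face x = +0.042), the other across its leading -y end (inner face y = -0.122); the -x side is open
- tray_handle (a point): top centre of the tray's upright black handle, 24 x 24 mm square and 54 mm tall above the tray floor, at the tray's rear (+y) end; tray frame (0, 0.105, 0.062)
- block1: printing block: plywood faced with grey lino (a disc), 56 mm (its x) by 40 mm (its y) by 23 mm high, about 60 g; origin at the centre of its underside, z up. May be absent
- block2: printing block: plywood faced with grey lino (three bars), 56 mm (its x) by 40 mm (its y) by 23 mm high, about 60 g; origin at the centre of its underside, z up. May be absent
- block3: printing block: plywood faced with grey lino (a diamond), 56 mm (its x) by 40 mm (its y) by 23 mm high, about 60 g; origin at the centre of its underside, z up. May be absent
- block4: printing block: plywood faced with grey lino (four dots), 56 mm (its x) by 40 mm (its y) by 23 mm high, about 60 g; origin at the centre of its underside, z up. May be absent
- spacer: wooden spacer bar left in the tray, 80 mm (its x) by 18 mm by 14 mm high; origin at the centre of its underside
- box: open cardboard box fixed on the table at the right, 150 mm (x) by 130 mm (y) by 45 mm high, walls and floor 5 mm; origin at the centre of its underside
- limit (a joint): bed switch: hinged whisker with a roller at its end (roller 21 mm above the table) between the two stops; 0 free, grows as the tray's leading edge pushes it, about 0.4 rad with the tray against the stops, springs back with under 1 N. The switch makes at 0.25 rad, about 6 mm before the stops
- lock (a joint): bed-lock lever on the near side of the press, beyond the bridge: near 0 it leans towards the robot (the press's -x, unlocked); it swings in the press's x-z plane about an axis along the press's y, to 1.0 rad leaning away from the robot (locked); friction holds it where it is left
- lock_tip (a point): the end of the bed-lock lever, centre of the black ball (26 mm across) that ends the lever, 80 mm from the pivot; the pivot lies at (-0.113, -0.165, 0.030) in the press's frame and the arm leans 0.5 rad from upright towards the press's -x at 0, upright at 0.5 rad, 0.5 rad towards +x at 1.0; moving it takes about 1 N
- tin: small ink tin, 44 mm across, 45 mm high, standing among the blocks; a bystander, leave it alone
- jar: jar, 60 mm across, 75 mm high, between the robot and the box; a bystander, leave it alone
- knife: ink knife (spatula), 180 mm long, lying flat close in front of the robot; a bystander, leave it alone
- brayer: ink roller with a wooden handle, lying at the left of the table; a bystander, leave it alone

How it is judged:
On the way, in this order (a step that is already met when the one before it is completed fails the run):
1. the spacer is in the box and all blocks stand flush in the tray as one closed row (x of spacer in the frame of box between -0.07 and 0.07 m and y of spacer in the frame of box between -0.06 and 0.06 m and z of spacer in the frame of box between 0 and 0.03 m and x of each of block1, block2, block3, block4 in the frame of tray above 0.0105 m and z of block1 in the frame of tray between 0.005 and 0.011 m and angle between the x axis of each of block1, block2, block3, block4 and the x axis of tray, either way round below 0.06 rad and angle between each of block1, block2, block3, block4's own z axis and vertical below 0.1 rad and z of block2 in the frame of tray between 0.005 and 0.011 m and z of block3 in the frame of tray between 0.005 and 0.011 m and z of block4 in the frame of tray between 0.005 and 0.011 m and (y of block1 in the frame of tray between -0.107 and -0.0985 m or (y of block1 in the frame of tray between -0.067 and -0.0575 m and (y of block2 in the frame of tray between -0.107 and -0.0985 m or y of block3 in the frame of tray between -0.107 and -0.0985 m or y of block4 in the frame of tray between -0.107 and -0.0985 m)) or (y of block1 in the frame of tray between -0.027 and -0.0165 m and (y of block2 in the frame of tray between -0.067 and -0.0575 m or y of block3 in the frame of tray between -0.067 and -0.0575 m or y of block4 in the frame of tray between -0.067 and -0.0575 m))) and (y of block2 in the frame of tray between -0.107 and -0.0985 m or (y of block2 in the frame of tray between -0.067 and -0.0575 m and (y of block1 in the frame of tray between -0.107 and -0.0985 m or y of block3 in the frame of tray between -0.107 and -0.0985 m or y of block4 in the frame of tray between -0.107 and -0.0985 m)) or (y of block2 in the frame of tray between -0.027 and -0.0165 m and (y of block1 in the frame of tray between -0.067 and -0.0575 m or y of block3 in the frame of tray between -0.067 and -0.0575 m or y of block4 in the frame of tray between -0.067 and -0.0575 m))) and (y of block3 in the frame of tray between -0.107 and -0.0985 m or (y of block3 in the frame of tray between -0.067 and -0.0575 m and (y of block1 in the frame of tray between -0.107 and -0.0985 m or y of block2 in the frame of tray between -0.107 and -0.0985 m or y of block4 in the frame of tray between -0.107 and -0.0985 m)) or (y of block3 in the frame of tray between -0.027 and -0.0165 m and (y of block1 in the frame of tray between -0.067 and -0.0575 m or y of block2 in the frame of tray between -0.067 and -0.0575 m or y of block4 in the frame of tray between -0.067 and -0.0575 m))) and (y of block4 in the frame of tray between -0.107 and -0.0985 m or (y of block4 in the frame of tray between -0.067 and -0.0575 m and (y of block1 in the frame of tray between -0.107 and -0.0985 m or y of block2 in the frame of tray between -0.107 and -0.0985 m or y of block3 in the frame of tray between -0.107 and -0.0985 m)) or (y of block4 in the frame of tray between -0.027 and -0.0165 m and (y of block1 in the frame of tray between -0.067 and -0.0575 m or y of block2 in the frame of tray between -0.067 and -0.0575 m or y of block3 in the frame of tray between -0.067 and -0.0575 m)))), for 0.2 s.
2. the tray is under the bridge and holds the bed switch pressed (value of joint limit above 0.25 rad), for 0.2 s.
3. the bed-lock lever is thrown over while the switch is pressed (value of joint lock above 0.8 rad and value of joint limit above 0.25 rad), for 0.2 s.
At the end, for the whole second after the job is handed in: spacer in the box; every block flat in the tray, within 3.5 mm of the long fence, square within 0.06 rad, in one row from the corner (first within 3.5 mm of the end fence, each further one adds at most 1 mm); switch beyond 0.25 rad, lock lever beyond 0.8 rad; all at rest (all of step 1 and all of step 3 and linear speed of each of block1, block2, block3, block4, spacer, tray below 0.02 m/s); the robot touches nothing.
It fails at once if a bystander (tin, jar, knife or brayer) is shifted by more than 3 cm (distance of any of tin, jar, knife, brayer from where it was at the start of the episode above 0.03 m).
Of block1, block2, block3, block4 only 2 to 3 are there at a start; the rules pass over those that are not, and their reading is None.
At some moment in a run one of block1, block2, block3, block4 may be knocked a few centimetres aside while the robot is not near it.
Once in a run the grip may slacken for a moment while it holds something.
It also fails if it takes over 210 s, if anything falls off the work surface, if the arm or the gripper's body presses on something with over 40 N, if the wrist force passes 120 N, or if a joint passes its speed limit or range.

ROBOT

A 6-joint arm with a two-finger parallel gripper is mounted at the origin on the work surface. World frame = base frame: x ahead of the robot, y to its left, z up, the work surface at z = 0. Lengths are in m, angles in rad, forces in N, time in s.
With the tool pointing down it reaches from about 0.375 to 0.9 m from the base axis. Payload 3.1 kg.
Tool frame: the origin (TCP) lies on the centre line of the jaws, within the pads' length; the fingertips stand 8 mm ahead of it and the grasp point (between the pads) lies 11 mm behind it; z points along the fingers, y is the line along which they close (so a half turn about z gives the same grasp; the last joint's range is limited). The gripper opens to 87 mm and grips with 3 to 60 N. Pads are 19 mm wide; open, the fingers measure 117 mm over their backs; the gripper's body (75 mm by 190 mm) begins 51 mm behind the grasp point.
Start: joints at [1.069, 0.527, 1.433, -0, 1.181, -0.178], TCP at [0.199, 0.593, 0.231] pointing down, gripper open.
Joint ranges: [-3.08, 3.08], [-0.75, 2.2], [0.22, 2.44], [-1.43, 4.57], [0, 2.65], [-2.85, 2.85]. Speed limits (rad/s): [2.79, 2.79, 3.14, 3.14, 3.14, 3.14].

INTERFACE

Orientations are given as a unit quaternion [x, y, z, w].
In Python, from rig import robot gives the robot as it stands. The module is installed in compiled form; this text tells all that it offers.
- The arm moves only by the tool send_rows, never from a script. Its argument "increments" is one flat list of numbers, 7 for each row, row after row: the turn, a rotation vector about the world's x, y, z in rad, then the shift along the world's x, y, z in cm, then the opening, from 0 (shut) to 1 (fully open). A call has 1 to 20 rows; each row shifts and turns the commanded pose from where the row before left it; what a row does not reach is not made up. A row lasts 1/12 s, in which the tool goes at most 41.7 mm and 7.16 degrees, less where a joint would pass 70% of its speed; a pose out of reach is approached as far as the arm can. A call is refused whole if a number of a shift passes 4.17 or a number of a turn 0.125, either way. A call with a gripper value outside its range is refused whole. The fingers move at their own pace and stop on an object; "newtons" is the grip in N (left out, the last holds). Time passes only in rows, so rows that do not move let the fingers close. It gives the time, the measured TCP pose, the force, the opening and the grip force at its end, in the units of the state.
- robot.get_obs(): the state, without advancing time (a new reading comes with each control period).
- robot.camera(name): name is "side" or "top"; returns a dict with "image" (384x512x3 uint8, red, green, blue), "range_z" (384x512 float32, m along the optical axis (not along the pixel's ray), 0 where there is no reading), "fx", "fy", "cx", "cy" (pixels), "dist_coeffs" ([k1, k2, p1, p2, k3] as OpenCV has them; the pictures are not rectified), "R" (3x3) and "t" (3): a world point X has camera coordinates R X + t. Camera axes: x right, y down, z forward; pixel columns grow to the right and rows downward; lengths in m; the calibration is good to about 2 mm. A picture is of the moment at which its call begins.
- robot.hand_in(): hands the job in; it is judged then, once.
The state is a dict: "time": time; "q": joint angles; "joint_velocities": joint speeds; "joint_torque": joint torques, N m; "position": TCP position; "tool_rot": TCP orientation; "ft_force": force on the tool from outside, world axes, zero at the start; "moment": the same for the moment, N m; "grip_width": finger opening in m; "grip_force": force on a finger pad.
Only numpy, scipy, OpenCV 4.12 (cv2) and the standard library are available. Lean on these libraries where they do the work, as an engineer would, in place of code of your own. Each camera call takes 0.05 s, during which the arm holds its last target. There are 200 camera calls.

## Working session

There is one attempt and no reset: what is moved stays moved. The work goes in short steps, Python scripts to look and compute and a tool call to move; the robot and the scene stay as the last step left them, time stands still between calls to the robot, and variables do not carry over. Pictures are saved under pics/ and viewed, at most 14 in all, crops included, and the job is handed in when it is done.

Besides the shell and the picture viewer there is one more tool, called after "Call:" in YAML: its name, and indented under it one key for each argument. send_rows: Moves the arm, as the interface text tells. Its arguments: {"type":"object","properties":{"increments":{"type":"array"},"newtons":{"type":"number"}},"required":["increments"]}

```bash
mkdir -p pics; cat > h.py <<'E'
import numpy as np, cv2
from rig import robot
def cam(n):
    c=robot.camera(n); np.savez(f'/tmp/{n}.npz',**{k:np.asarray(v) for k,v in c.items()}); return c
def load(n): return dict(np.load(f'/tmp/{n}.npz'))
def K(c): return np.array([[c['fx'],0,c['cx']],[0,c['fy'],c['cy']],[0,0,1]],float)
def world(c):
    "HxWx3 world points from range"
    h,w=c['range_z'].shape
    uv=np.stack(np.meshgrid(np.arange(w),np.arange(h)),-1).reshape(-1,1,2).astype(np.float32)
    n=cv2.undistortPoints(uv,K(c),np.array(c['dist_coeffs'],float)).reshape(h,w,2)
    z=c['range_z'][...,None]
    return (np.concatenate([n*z,z],-1)-np.array(c['t']))@np.array(c['R'])
def onplane(c,px,zw):
    n=cv2.undistortPoints(np.array(px,np.float32).reshape(-1,1,2),K(c),np.array(c['dist_coeffs'],float)).reshape(-1,2)
    R,t=np.array(c['R']),np.array(c['t']); o=-R.T@t; d=np.c_[n,np.ones(len(n))]@R
    return o+d*((zw-o[2])/d[:,2])[:,None]
def save(n,im,s=1): cv2.imwrite(f'pics/{n}.png',cv2.resize(im[...,::-1],None,fx=s,fy=s,interpolation=cv2.INTER_CUBIC))
E
python3 - <<'E'
from h import *
for n in('top','side'):
    c=cam(n); save(n+'0',c['image'],1.56); print(n,c['fx'],c['t'],-np.array(c['R']).T@c['t'],c['R'])
print(robot.get_obs())
E
```

```text
top 480.43469149699 [0.03854863 0.50265956 1.31045353] [0.35646426 0.06876448 1.35633542] [[ 0.01388525 -0.99973031  0.01861465]
 [-0.99396267 -0.01582671 -0.10857129]
 [ 0.10883661 -0.01699472 -0.99391437]]
side 423.5492753450004 [-0.28769501  0.29599697  0.77156303] [-0.12430198 -0.528749    0.68605076] [[ 0.69605281 -0.71794747 -0.0078686 ]
 [-0.42050899 -0.39875318 -0.81496509]
 [ 0.5819645   0.57056756 -0.57945663]]
{'time': 0.1, 'q': array([ 1.06849389e+00,  5.28370709e-01,  1.43376298e+00, -2.04036760e-05,
        1.18141261e+00, -1.78527548e-01]), 'joint_velocities': array([-0.00087775, -0.00134106, -0.0039275 , -0.00072771, -0.00093008,
        0.00049857]), 'joint_torque': array([-1.39234503e-04, -4.40985310e+01, -1.77148372e+01,  6.34444971e-02,
        5.33520570e-02, -1.88569339e-05]), 'position': array([0.19852167, 0.59195554, 0.22967457]), 'tool_rot': array([ 1.61177352e-01,  9.86924975e-01, -9.23917248e-04, -3.17246353e-04]), 'ft_force': array([ 0.28000021, -0.21101011,  0.08706954]), 'moment': array([-0.01668329, -0.02094693, -0.05121948]), 'grip_force': 0.0, 'grip_width': 0.08727452518317176}
```

View pics/top0.png

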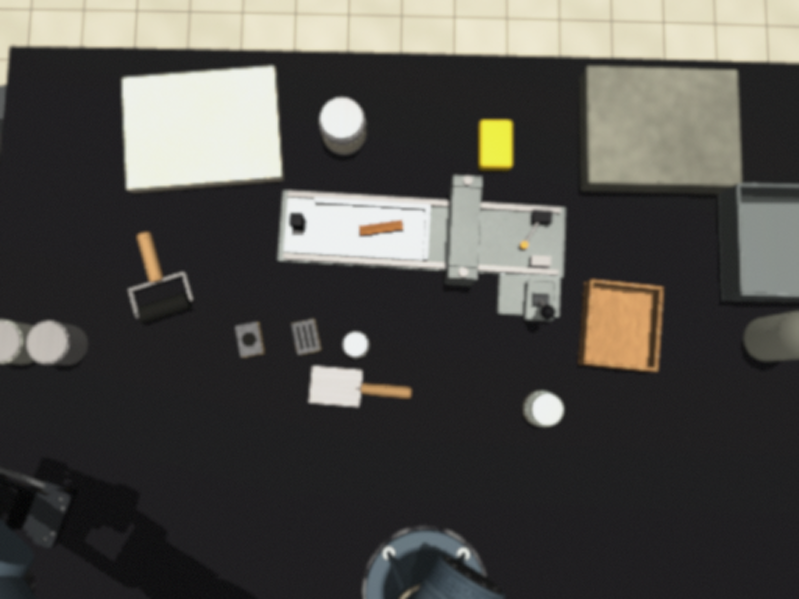

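View pics/side0.png

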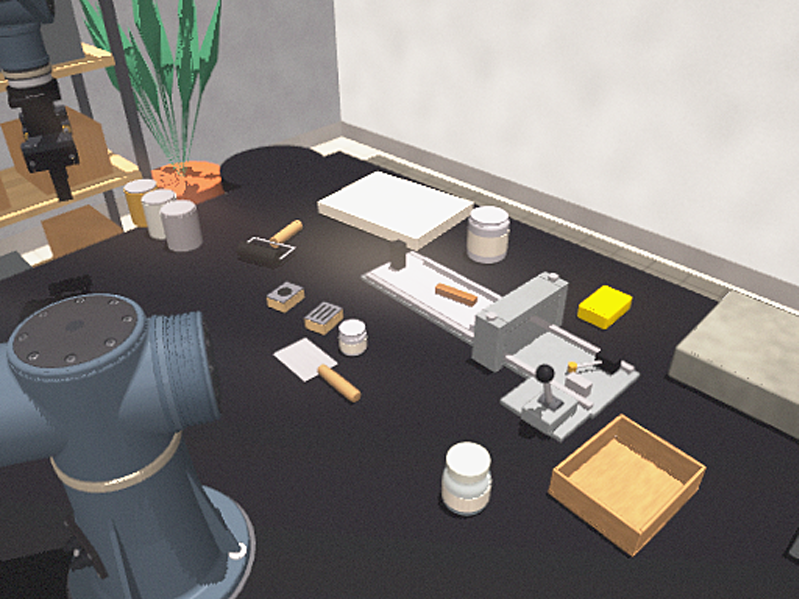

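The top view shows block1 (disc) at about (250,340), block2 (bars) at (306,337), the tin at (355,344), the spacer at (381,228), the handle at (297,221), the box at (622,325) and the lever ball at (547,311). The side view shows the same two blocks and no third.

```bash
python3 - <<'E'
from h import *
T,S=load('top'),load('side')
W={'top':world(T),'side':world(S)}; s=1.5605
def blob(n,px,r,zlo,zhi):
    w=W[n]; u,v=int(px[0]/s),int(px[1]/s); m=np.zeros(w.shape[:2],np.uint8); m[v-r:v+r,u-r:u+r]=1
    m&=((w[...,2]>zlo)&(w[...,2]<zhi)).astype(np.uint8)
    _,l=cv2.connectedComponents(m,connectivity=4); k=np.bincount(l[l>0]).argmax() ; p=w[l==k]
    q=cv2.minAreaRect((p[:,:2]*1000).astype(np.float32)); return len(p),np.round(p.mean(0),4),np.round(np.median(p[:,2]),4),[np.round(a,1) for a in q]
for nm,t,sd,r,a,b in [('b1',(250,340),(286,293),22,.012,.04),('b2',(306,337),(324,315),18,.012,.04),('spacer',(381,228),(456,293),24,.022,.05),
  ('handle',(297,218),(398,248),12,.05,.09),('ball',(547,311),(545,373),12,.07,.13),('bridge',(465,228),(520,310),45,.08,.1),('tin',(355,344),(352,330),15,.035,.06),
  ('box',(622,325),(628,490),50,.035,.06),('jar',(543,408),(467,460),25,.06,.1)]:
    for n,p in(('top',t),('side',sd)):
        try: print(nm,n,*blob(n,p,r,a,b))
        except Exception as e: print(nm,n,e)
w=W['top']
# tray/rails outline
im=T['image'].astype(int)
m=(w[...,2]>.003)&(w[...,2]<.04); m[:115]=0;m[:,:170]=0;m[:,380:]=0; m[178:]=0
p=w[m&(im.min(2)>70)]; print('press',cv2.minAreaRect((p[:,:2]*1000).astype(np.float32)))
mt=m&(im.min(2)>215); p=w[mt]; print('tray white',len(p),p.mean(0),cv2.minAreaRect((p[:,:2]*1000).astype(np.float32)))
save('tray0',T['image'][115:185,170:370],4)
b=w[(w[...,2]<.003)&(w[...,2]>-.02)]; print('table z top',np.median(b[:,2]))
save('blk0',np.hstack([T['image'][195:270,140:270],S['image'][170:245,150:280]]),3)
E
```

```text
b1 top 304 [0.4344 0.3162 0.0224] 0.0226 [array([434.7, 316.5]), array([56.3, 40.3]), np.float64(10.9)]
b1 side 214 [0.4312 0.3141 0.0192] 0.0201 [array([434.2, 317. ]), array([59. , 42.8]), np.float64(10.9)]
b2 top 297 [0.441  0.2157 0.022 ] 0.0221 [array([441.2, 215.9]), array([56.4, 40.3]), np.float64(13.1)]
b2 side 237 [0.4385 0.2138 0.0192] 0.0197 [array([440.6, 216.6]), array([59.2, 43. ]), np.float64(15.6)]
spacer top 197 [0.6392 0.0858 0.03  ] 0.0303 [array([638.4,  85.8]), array([21. , 79.6]), np.float64(8.3)]
spacer side 149 [0.6376 0.0852 0.0267] 0.0271 [array([639.3,  85.9]), array([21.9, 80.2]), np.float64(10.4)]
handle top 90 [0.6424 0.2331 0.0678] 0.0689 [array([643.8, 233.8]), array([24.3, 24.4]), np.float64(89.8)]
handle side 88 [0.6391 0.2309 0.0614] 0.0623 [array([643.4, 234.3]), array([27.4, 25.7]), np.float64(85.4)]
ball top 80 [ 0.4837 -0.197   0.1123] 0.1137 [array([ 485.1, -197.6]), array([21.2, 28. ]), np.float64(88.1)]
ball side 141 [ 0.4788 -0.1998  0.104 ] 0.1074 [array([ 479.6, -199.4]), array([20.7, 24.1]), np.float64(44.0)]
bridge top 1235 [ 0.6297 -0.0
[... 445 characters left out ...]
7] 0.0441 [array([ 469.3, -346. ]), array([130. , 151.3]), np.float64(84.7)]
box side 934 [ 0.4627 -0.3459  0.0407] 0.0414 [array([ 467.9, -345.3]), array([131.4, 153.8]), np.float64(85.4)]
jar top 329 [ 0.3199 -0.2022  0.0749] 0.075 [array([ 319., -203.]), array([50.2, 51.7]), np.float64(0.8)]
jar side 547 [ 0.3156 -0.2049  0.0718] 0.0729 [array([ 319.1, -202. ]), array([52.5, 50.5]), np.float64(48.0)]
press ((636.2647094726562, 24.870147705078125), (558.7603759765625, 148.40907287597656), 85.74175262451172)
tray white 2766 [0.63924437 0.12447516 0.01740479] ((636.7430419921875, 74.7446060180664), (371.4736633300781, 117.0838851928711), 86.87556457519531)
table z top -0.00036087267194540506
```

View pics/tray0.png

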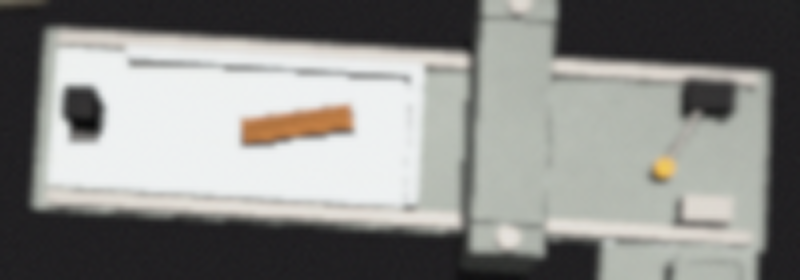

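Both views agree on positions within 2 mm: blocks at 22 mm top height, spacer top at 30 mm, handle top at about 69 mm. The press is turned about -2.6°. I'm moving over the spacer first.

Call:
send_rows:
  increments: [0,0,-0.06,2.45,-2.81,-0.4,0.5,0,0,-0.06,2.45,-2.81,-0.4,0.5,0,0,-0.06,2.45,-2.81,-0.4,0.5,0,0,-0.06,2.45,-2.81,-0.4,0.5,0,0,-0.06,2.45,-2.81,-0.4,0.5,0,0,-0.06,2.45,-2.81,-0.4,0.5,0,0,-0.06,2.45,-2.81,-0.4,0.5,0,0,-0.06,2.45,-2.81,-0.4,0.5,0,0,-0.06,2.45,-2.81,-0.4,0.5,0,0,-0.06,2.45,-2.81,-0.4,0.5,0,0,-0.06,2.45,-2.81,-0.4,0.5,0,0,-0.06,2.45,-2.81,-0.4,0.5,0,0,-0.06,2.45,-2.81,-0.4,0.5,0,0,-0.06,2.45,-2.81,-0.4,0.5,0,0,-0.06,2.45,-2.81,-0.4,0.5,0,0,-0.06,2.45,-2.81,-0.4,0.5,0,0,-0.06,2.45,-2.81,-0.4,0.5,0,0,-0.06,2.45,-2.81,-0.4,0.5,0,0,0,0,0,0,0.5,0,0,0,0,0,0,0.5]
  newtons: 20

```text
time: 1.77
position: [0.6407, 0.0846, 0.1575]
tool_rot: [0.647, 0.763, -0.0, -0.0]
ft_force: [-2.0, 0.2, 0.6]
grip_width: 0.0436
grip_force: 0.0
```

Call:
send_rows:
  increments: [0,0,0,-0.2,0.1,-2.5,0.5,0,0,0,0,0,-2.5,0.5,0,0,0,0,0,-2.5,0.5,0,0,0,0,0,-2.5,0.5,0,0,0,0,0,-1.5,0.5,0,0,0,0,0,-1,0.5,0,0,0,0,0,-0.5,0.5,0,0,0,0,0,0,0.5,0,0,0,0,0,0,0,0,0,0,0,0,0,0,0,0,0,0,0,0,0,0,0,0,0,0,0,0,0,0,0,0,0,0,0,0,0,0,0,0,0,0]
  newtons: 20

```text
time: 2.93
position: [0.6383, 0.0876, 0.0293]
tool_rot: [0.646, 0.764, 0.0, 0.0]
ft_force: [0.9, 0.2, 2.6]
grip_width: 0.0175
grip_force: 20.0
```

Call:
send_rows:
  increments: [0,0,0,0,0,1.5,0,0,0,0,0,0,2.9,0,0,0,0,0,0,2.9,0,0,0,0,0,0,2.9,0,0,0,0,0,0,2.8,0,0,0,0,-1.21,-3.1,0,0,0,0,0,-1.21,-3.1,0,0,0,0,0,-1.21,-3.1,0,0,0,0,0,-1.21,-3.1,0,0,0,0,0,-1.21,-3.1,0,0,0,0,0,-1.21,-3.1,0,0,0,0,0,-1.21,-3.1,0,0,0,0,0,-1.21,-3.1,0,0,0,0,0,-1.21,-3.1,0,0,0,0,0,-1.21,-3.1,0,0,0,0,0,-1.21,-3.1,0,0,0,0,0,-1.21,-3.1,0,0,0,0,0,-1.21,-3.1,0,0,0,0,0,-1.21,-3.1,0,0,0,0,0,0,0,0,0]

```text
time: 4.6
position: [0.467, -0.353, 0.159]
tool_rot: [0.648, 0.762, -0.002, 0.002]
ft_force: [0.1, 0.1, 0.3]
grip_width: 0.0179
grip_force: 2.0
```

Call:
send_rows:
  increments: [0,0,0,0.1,0.5,-3.5,0,0,0,0,0,0,-3.5,0,0,0,0,0,0,-3,0,0,0,0,0,0,-1.8,0,0,0,0,0,0,-0.8,0,0,0,0,0,0,0,0,0,0,0,0,0,0,0,0,0,0,0,0,0,0.5,0,0,0,0,0,0,0.5,0,0,0,0,0,0,0.5,0,0,0,0,0,0,0.5,0,0,0,0,0,3.0,0.5,0,0,0,0,0,3.5,0.5,0,0,0,0,0,3.5,0.5,0,0,0,0,0,3.5,0.85]

```text
time: 5.85
position: [0.4691, -0.341, 0.1693]
tool_rot: [0.646, 0.764, 0.0, -0.0]
ft_force: [-0.2, -0.4, 0.0]
grip_width: 0.0451
grip_force: 0.0
```

```bash
cat > blk.py <<'E'
from h import *
def comps(c,lo,hi,x0,x1,y0,y1,amin=20):
    w=world(c); m=((w[...,2]>lo)&(w[...,2]<hi)&(w[...,0]>x0)&(w[...,0]<x1)&(w[...,1]>y0)&(w[...,1]<y1)).astype(np.uint8)
    n,l=cv2.connectedComponents(m,connectivity=4)
    for k in range(1,n):
        p=w[l==k]
        if len(p)>amin: print(len(p),'z',np.round(np.median(p[:,2]),4),*[np.round(a,1) for a in cv2.minAreaRect((p[:,:2]*1000).astype(np.float32))])
E
python3 - <<'E'
from blk import *
c=cam('top'); print('blocks');comps(c,.012,.035,.3,.55,.0,.6)
print('in box');comps(c,.012,.035,.41,.53,-.395,-.295)
save('top1',c['image'],1.56); print(robot.get_obs()['position'])
E
```

```text
blocks
64 z 0.0204 [541.3 494.2] [16.7 41.5] 16.9
454 z 0.0278 [506.  478.3] [ 67.3 105.4] 17.7
297 z 0.0225 [441.2 216. ] [56.  40.8] 13.2
300 z 0.0227 [435.  316.7] [56.  39.8] 11.9
211 z 0.0187 [348.   72.6] [89.7 19.2] 85.1
in box
75 z 0.0198 [ 474.8 -364.3] [19.  38.7] 4.9
[ 0.47244235 -0.34418833  0.17660011]
```

View pics/top1.png

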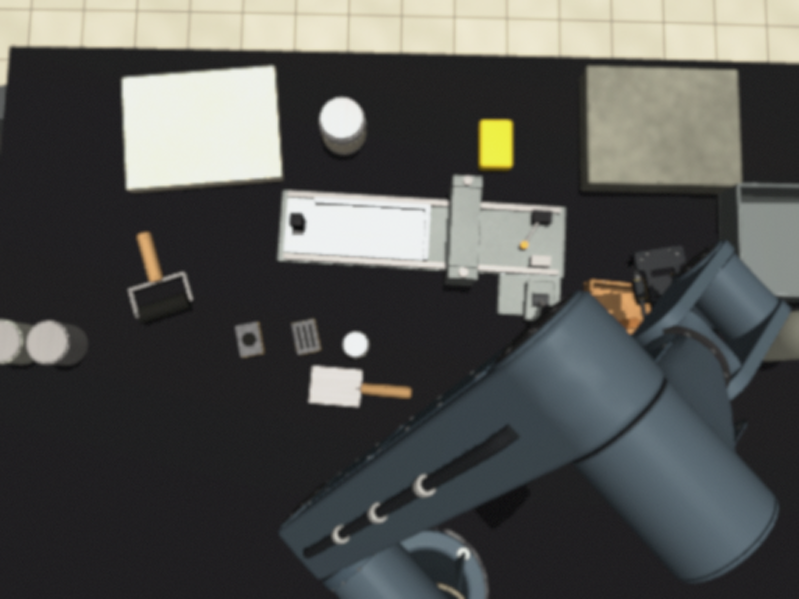

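The spacer lies flat in the box (top at 20 mm), the tray is empty at (355,230), and only block1 and block2 are on the table. Next is block2.

Call:
send_rows:
  increments: [0,0,0.004,-0.2,3.5,0,0.85,0,0,0.004,-0.2,3.5,0,0.85,0,0,0.004,-0.2,3.5,0,0.85,0,0,0.004,-0.2,3.5,0,0.85,0,0,0.004,-0.2,3.5,0,0.85,0,0,0.004,-0.2,3.5,0,0.85,0,0,0.004,-0.2,3.5,0,0.85,0,0,0.004,-0.2,3.5,0,0.85,0,0,0.004,-0.2,3.5,0,0.85,0,0,0.004,-0.2,3.5,0,0.85,0,0,0.004,-0.2,3.5,0,0.85,0,0,0.004,-0.2,3.5,0,0.85,0,0,0.004,-0.2,3.5,0,0.85,0,0,0.004,-0.2,3.5,0,0.85,0,0,0.004,-0.2,3.5,-1,0.85,0,0,0.004,-0.2,3.5,-3,0.85,0,0,0,0,0,-3,0.85,0,0,0,0,0,-3,0.85,0,0,0,0,0,0,0.85,0,0,0,0,0,0,0.85]

```text
time: 7.57
position: [0.4365, 0.2152, 0.0697]
tool_rot: [0.621, 0.784, -0.001, -0.001]
ft_force: [-0.8, -1.4, -0.6]
grip_width: 0.0744
grip_force: 0.0
```

Call:
send_rows:
  increments: [0,0,0,0.5,0.1,-2,0.85,0,0,0,0,0,-1.8,0.85,0,0,0,0,0,-1,0.85,0,0,0,0,0,0,0.85,0,0,0,0,0,0,0.85,0,0,0,0,0,0,0,0,0,0,0,0,0,0,0,0,0,0,0,0,0,0,0,0,0,0,0,0,0,0,0,0,0,0,0,0,0,0,0,0,0,0]
  newtons: 25

```text
time: 8.48
position: [0.4428, 0.2164, 0.0232]
tool_rot: [0.621, 0.784, 0.0, 0.0]
ft_force: [-1.2, -0.5, 6.3]
grip_width: 0.0557
grip_force: 25.0
```

Call:
send_rows:
  increments: [0,0,0,0,0,1.5,0,0,0,0,0,0,3.4,0,0,0,0,0,0,3.4,0,0,0,-0.0276,2.02,-1.86,0,0,0,0,-0.0276,2.02,-1.86,0,0,0,0,-0.0276,2.02,-1.86,0,0,0,0,-0.0276,2.02,-1.86,0,0,0,0,-0.0276,2.02,-1.86,0,0,0,0,-0.0276,2.02,-1.86,0,0,0,0,-0.0276,2.02,-1.86,0,0,0,0,-0.0276,2.02,-1.86,0,0,0,0,-0.0276,2.02,-1.86,0,0,0,0,-0.0276,2.02,-1.86,0,0,0,0,0,0,0,0,0,0,0,0,0,0,0,0,0,0,0,0,0,0,0]

```text
time: 9.82
position: [0.6432, 0.0307, 0.1048]
tool_rot: [0.723, 0.691, -0.001, -0.001]
ft_force: [-0.6, 0.4, -0.5]
grip_width: 0.0557
grip_force: 25.0
```

```bash
python3 - <<'E'
from blk import *
c=cam('side'); save('side2',c['image'][90:250,180:380],4); print(robot.get_obs()['position'],robot.get_obs()['tool_rot'],robot.get_obs()['ft_force'])
E
```

```text
[0.64294961 0.03117079 0.10490445] [ 0.72261055  0.69125394 -0.00076521 -0.00118245] [-0.54405224  0.80620013 -0.94413936]
```

View pics/side2.png

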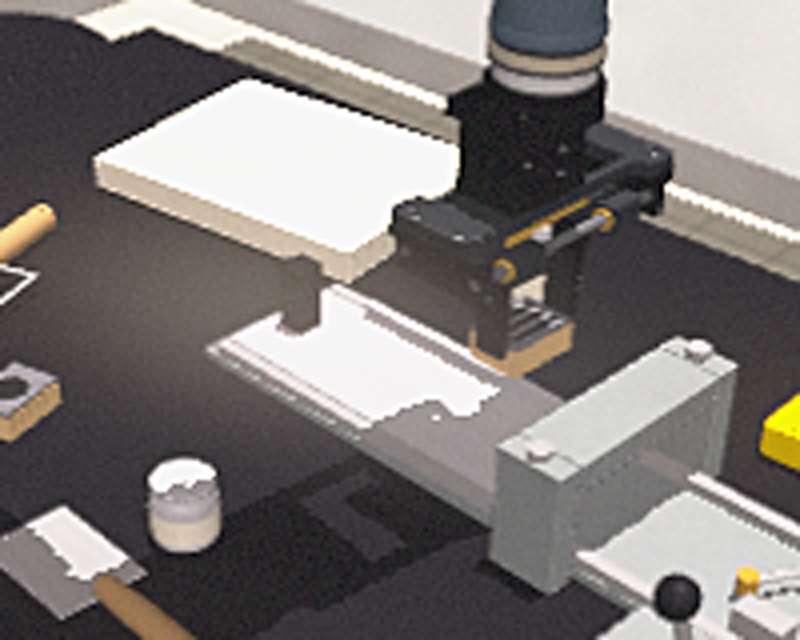

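Block2 is held level over the tray (crop position (520,345)). I'm lowering it.

Call:
send_rows:
  increments: [0,0,0,0.1,0,-2.5,0,0,0,0,0,0,-2,0,0,0,0,0,0,-1,0,0,0,0,0,0,-0.5,0,0,0,0,0,0,-0.4,0,0,0,0,0,0,0,0,0,0,0,0,0,0,0]

```text
time: 10.45
position: [0.646, 0.0305, 0.0421]
tool_rot: [0.723, 0.691, 0.0, 0.0]
ft_force: [-0.6, -0.4, -0.9]
grip_width: 0.0558
grip_force: 25.0
```

Call:
send_rows:
  increments: [0,0,0,0,0,-0.2,0,0,0,0,0,0,0,0,0,0,0,0,-0.1,0,0,0,0,0,0,-0.1,0,0,0,0,0,0,-0.1,0,0,0,0,0,0,0,0,0]

```text
time: 10.95
position: [0.6458, 0.027, 0.0396]
tool_rot: [0.723, 0.691, 0.0, 0.0]
ft_force: [0.1, 0.9, -0.4]
grip_width: 0.0556
grip_force: 25.0
```

Call:
send_rows:
  increments: [0,0,0,0,-0.1,0,0,0,0,0,0,0,0,0,0,0,0,0,0,0,0]

```text
time: 11.2
position: [0.6456, 0.0263, 0.0394]
tool_rot: [0.723, 0.691, -0.0, -0.0]
ft_force: [-0.3, -0.3, -0.3]
grip_width: 0.0555
grip_force: 25.0
```

Call:
send_rows:
  increments: [0,0,0,0,-0.1,0,0,0,0,0,0,0,0,0,0,0,0,0,0,0,0]

```text
time: 11.45
position: [0.6455, 0.0257, 0.0395]
tool_rot: [0.723, 0.691, 0.0, -0.0]
ft_force: [-0.4, 2.1, -0.4]
grip_width: 0.0555
grip_force: 25.0
```

Call:
send_rows:
  increments: [0,0,0,0.1,0,0,0,0,0,0,0.1,0,0,0,0,0,0,0,0,0,0]

```text
time: 11.7
position: [0.6475, 0.0254, 0.0393]
tool_rot: [0.723, 0.691, -0.0, -0.0]
ft_force: [-0.4, 1.0, -1.3]
grip_width: 0.0553
grip_force: 25.0
```

Call:
send_rows:
  increments: [0,0,0,0.1,0,0,0,0,0,0,0,0,0,0,0,0,0,0,0,0,0]

```text
time: 11.95
position: [0.6484, 0.0253, 0.0393]
tool_rot: [0.723, 0.691, -0.0, -0.0]
ft_force: [-1.3, 1.3, -0.1]
grip_width: 0.0557
grip_force: 25.0
```

Call:
send_rows:
  increments: [0,0,0,0.1,0,0,0,0,0,0,0,0,0,0,0,0,0,0,0,0,0]

```text
time: 12.2
position: [0.6496, 0.0251, 0.0393]
tool_rot: [0.723, 0.691, -0.0, 0.0]
ft_force: [-1.3, 1.1, -1.1]
grip_width: 0.056
grip_force: 25.0
```

Call:
send_rows:
  increments: [0,0,0,0,-0.1,0,0,0,0,0,0,0,0,0,0,0,0,0,0,0,0]

```text
time: 12.45
position: [0.6498, 0.0242, 0.0394]
tool_rot: [0.723, 0.691, 0.0, 0.0]
ft_force: [-0.1, 1.2, -0.5]
grip_width: 0.0555
grip_force: 25.0
```

Call:
send_rows:
  increments: [0,0,0,0,0,0,0.85,0,0,0,0,0,0,0.85,0,0,0,0,0,0,0.85,0,0,0,0,0,0,0.85,0,0,0,0,0,2,0.85,0,0,0,0,0,3.5,0.85,0,0,0,-3,2,2.5,0.85,0,0,0,-3,2.5,0,0.85,0,0,0,-3,2.5,0,0.85,0,0,0,-3,2.5,0,0.85,0,0,0,-3,2.5,0,0.85,0,0,0,-3,2.5,0,0.85,0,0,0,-2.5,2.5,0,0.85,0,0,0,0,0,0,0.85,0,0,0,0,0,0,0.85]

```text
time: 13.7
position: [0.4448, 0.1944, 0.1186]
tool_rot: [0.722, 0.692, -0.0, 0.0]
ft_force: [0.7, 1.0, -0.6]
grip_width: 0.0741
grip_force: 0.0
```

```bash
cat >> blk.py <<'E'
def look(pic=None):
    c=cam('top')
    print('table');comps(c,.012,.035,.38,.53,.2,.42)
    print('tray blk');comps(c,.033,.047,.56,.72,-.03,.2)
    print('handle');comps(c,.05,.09,.6,.69,.1,.3)
    if pic: save(pic,c['image'][110:190,170:370],4)
    o=robot.get_obs(); print(o['position'])
E
python3 -c "
from blk import *
look('t3')"
```

```text
table
tray blk
281 z 0.0389 [650.5  22.7] [55.8 42.2] 0.2
handle
94 z 0.0692 [643.9 231.4] [23.6 24.2] 0.4
[0.44673403 0.19379584 0.11866283]
```

View pics/t3.png

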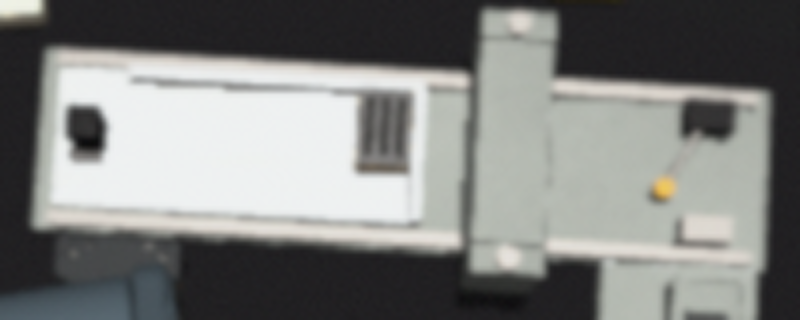

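Block2 sits flush in the corner at crop (385,130); the tray shifted 2.6 mm, as expected. I'm checking block1 with the side camera.

```bash
python3 -c "
from blk import *
c=cam('side'); comps(c,.012,.03,.36,.55,.22,.42)"
```

```text
213 z 0.02 [433.8 316.9] [57.3 46.4] 13.4
```

Call:
send_rows:
  increments: [0,0,0.05,-0.24,2.46,0,0.85,0,0,0.05,-0.24,2.46,0,0.85,0,0,0.05,-0.24,2.46,0,0.85,0,0,0.05,-0.24,2.46,0,0.85,0,0,0.05,-0.24,2.46,0,0.85,0,0,0,0,0,-2.5,0.85,0,0,0,0,0,-2.5,0.85,0,0,0,0,0,0,0.85,0,0,0,0,0,0,0.85]

```text
time: 14.55
position: [0.4347, 0.3153, 0.0672]
tool_rot: [0.632, 0.775, -0.001, -0.0]
ft_force: [0.9, -0.1, -0.5]
grip_width: 0.0742
grip_force: 0.0
```

Call:
send_rows:
  increments: [0,0,0,0,0.1,-2,0.85,0,0,0,0,0,-1.5,0.85,0,0,0,0,0,-0.9,0.85,0,0,0,0,0,0,0.85,0,0,0,0,0,0,0.85,0,0,0,0,0,0,0,0,0,0,0,0,0,0,0,0,0,0,0,0,0,0,0,0,0,0,0,0,0,0,0,0,0,0,0,0,0,0,0,0,0,0]
  newtons: 25

```text
time: 15.47
position: [0.4346, 0.3175, 0.0249]
tool_rot: [0.631, 0.776, 0.001, 0.0]
ft_force: [-0.0, -0.6, 5.9]
grip_width: 0.0555
grip_force: 25.0
```

Call:
send_rows:
  increments: [0,0,0,0,0,1.5,0,0,0,0,0,0,3.4,0,0,0,0,0,0,3.3,0,0,0,-0.0251,2.12,-2.48,0,0,0,0,-0.0251,2.12,-2.48,0,0,0,0,-0.0251,2.12,-2.48,0,0,0,0,-0.0251,2.12,-2.48,0,0,0,0,-0.0251,2.12,-2.48,0,0,0,0,-0.0251,2.12,-2.48,0,0,0,0,-0.0251,2.12,-2.48,0,0,0,0,-0.0251,2.12,-2.48,0,0,0,0,-0.0251,2.12,-2.48,0,0,0,0,-0.0251,2.12,-2.48,0,0,0,0,0,0,0,0,0,0,0,0,0,0,0,0,0,0,0,0,0,0,0]

```text
time: 16.8
position: [0.6448, 0.0695, 0.1055]
tool_rot: [0.723, 0.691, -0.001, -0.001]
ft_force: [-0.4, 0.1, -0.2]
grip_width: 0.056
grip_force: 25.0
```

```bash
python3 -c "
from blk import *
o=robot.get_obs(); print(o['position'],o['tool_rot'],o['grip_width'],o['ft_force'])
c=cam('side'); w=world(c); comps(c,.06,.1,.58,.72,.02,.11)"
```

```text
[0.64484386 0.06954885 0.10545361] [ 0.72328885  0.69054424 -0.0007676  -0.0011386 ] 0.05599874872206931 [-0.43712357  0.11944635 -0.17641204]
165 z 0.089 [640.4  57.6] [40.8 73.6] 59.8
```

Call:
send_rows:
  increments: [0,0,0,0.1,0,-2.5,0,0,0,0,0,0,-2,0,0,0,0,0,0,-1,0,0,0,0,0,0,-0.5,0,0,0,0,0,0,-0.2,0,0,0,0,0,0,0,0,0,0,0,0,0,0,0]

```text
time: 17.43
position: [0.6477, 0.0696, 0.0451]
tool_rot: [0.723, 0.691, 0.001, 0.001]
ft_force: [-0.0, 1.2, -0.7]
grip_width: 0.0556
grip_force: 25.0
```

Call:
send_rows:
  increments: [0,0,0,0,0,-0.2,0,0,0,0,0,0,-0.17,0,0,0,0,0,0,0,0,0,0,0,0,-0.15,0,0,0,0,0,0,-0.15,0,0,0,0,0,0,0,0,0,0,0,0,0,0,0,0]

```text
time: 18.02
position: [0.6474, 0.0661, 0.041]
tool_rot: [0.723, 0.691, 0.0, 0.0]
ft_force: [-0.5, -0.1, 2.5]
grip_width: 0.0557
grip_force: 25.0
```

Call:
send_rows:
  increments: [0,0,0,0,-0.1,0,0,0,0,0,0,0,0,0,0,0,0,0,0,0,0]

```text
time: 18.27
position: [0.6475, 0.0654, 0.0409]
tool_rot: [0.723, 0.691, 0.0, 0.0]
ft_force: [-0.4, 1.0, 4.6]
grip_width: 0.0554
grip_force: 25.0
```

Call:
send_rows:
  increments: [0,0,0,0,-0.1,0,0,0,0,0,0,0,0,0,0,0,0,0,0,0,0]

```text
time: 18.52
position: [0.6474, 0.0649, 0.0409]
tool_rot: [0.723, 0.691, 0.001, 0.0]
ft_force: [0.5, 2.6, 5.1]
grip_width: 0.0553
grip_force: 25.0
```

Call:
send_rows:
  increments: [0,0,0,0.1,0,0,0,0,0,0,0.1,0,0,0,0,0,0,0,0,0,0]

```text
time: 18.77
position: [0.6476, 0.0649, 0.041]
tool_rot: [0.723, 0.691, -0.001, -0.001]
ft_force: [-4.6, 2.5, 8.5]
grip_width: 0.0555
grip_force: 25.0
```

Call:
send_rows:
  increments: [0,0,0,0,-0.1,0,0,0,0,0,0,0,0,0,0,0,0,0,0,0,0]

```text
time: 19.02
position: [0.6476, 0.0647, 0.041]
tool_rot: [0.723, 0.691, -0.0, -0.002]
ft_force: [-2.9, 4.7, 9.4]
grip_width: 0.0555
grip_force: 25.0
```

Call:
send_rows:
  increments: [0,0,0,0,0,0,0.85,0,0,0,0,0,0,0.85,0,0,0,0,0,0,0.85,0,0,0,0,0,0,0.85,0,0,0,0,0,2,0.85,0,0,0,0,0,3.5,0.85,0,0,0,-3,0,3,0.85,0,0,0,-3.5,0,2,0,0,0,0,-3.5,0,0,0,0,0,0,-3.5,0,0,0,0,0,0,-3.5,0,0,0,0,0,0,-3.5,0,0,0,0,0,0,0,0,0,0,0,0,0,0,0,0,0]

```text
time: 20.18
position: [0.4422, 0.0633, 0.1449]
tool_rot: [0.723, 0.691, -0.001, -0.001]
ft_force: [1.3, -0.7, -0.3]
grip_width: 0.0353
grip_force: 0.0
```

```bash
python3 - <<'E'
from blk import *
look(); c=load('top'); save('t4',c['image'][125:170,185:295],7)
s=cam('side'); save('s4',s['image'][150:230,230:330],7)
E
```

```text
table
tray blk
560 z 0.039 [649.4  44.3] [79.8 60. ] 88.0
handle
92 z 0.0686 [643.8 231.5] [24.3 24.1] 0.4
[0.44511451 0.06303087 0.14520812]
```

View pics/t4.png

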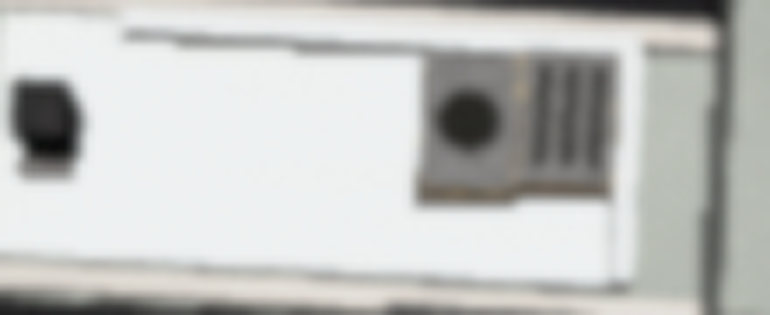

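View pics/s4.png

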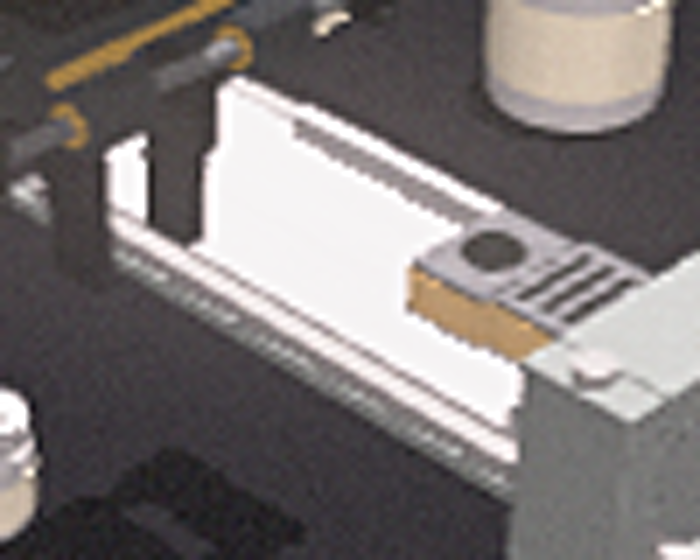

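The row is closed in y (80 mm), but block1 at crop (470,120) stands about 3 mm off the long fence. I'm nudging it in +x with closed fingers.

Call:
send_rows:
  increments: [0,0,0,3.5,0,0,0,0,0,0,3.5,0,0,0,0,0,0,3.5,0,0,0,0,0,0,3.3,0,0,0,0,0,0,0,0,-3.5,0,0,0,0,0,0,-3.5,0,0,0,0,0,0,-3,0,0,0,0,0,0,-1,0,0,0,0,0,0,0,0,0,0,0,0,0,0,0]

```text
time: 21.12
position: [0.5838, 0.0631, 0.0349]
tool_rot: [0.723, 0.691, 0.0, 0.0]
ft_force: [0.1, 0.2, 0.1]
grip_width: 0.0007
grip_force: 0.0
```

Call:
send_rows:
  increments: [0,0,0,0.4,0,0,0,0,0,0,0.4,0,0,0,0,0,0,0.4,0,0,0,0,0,0,0.2,0,0,0,0,0,0,0,0,0,0,0,0,0,0,0,0,0]

```text
time: 21.62
position: [0.5971, 0.0633, 0.0356]
tool_rot: [0.723, 0.691, 0.0, 0.0]
ft_force: [-0.8, -0.2, 0.1]
grip_width: 0.0002
grip_force: 0.0
```

Call:
send_rows:
  increments: [0,0,0,0.2,0,0,0,0,0,0,0.2,0,0,0,0,0,0,0,0,0,0,0,0,0,0,0,0,0]

```text
time: 21.95
position: [0.6007, 0.0633, 0.0349]
tool_rot: [0.723, 0.691, -0.0, -0.0]
ft_force: [0.6, 0.8, 0.2]
grip_width: 0.0002
grip_force: 0.0
```

Call:
send_rows:
  increments: [0,0,0,0.2,0,0,0,0,0,0,0,0,0,0,0,0,0,0,0,0,0]

```text
time: 22.2
position: [0.6028, 0.0633, 0.0349]
tool_rot: [0.723, 0.691, 0.0, 0.0]
ft_force: [1.2, -0.0, 0.5]
grip_width: 0.0004
grip_force: 0.0
```

Call:
send_rows:
  increments: [0,0,0,0.15,0,0,0,0,0,0,0,0,0,0,0,0,0,0,0,0,0]

```text
time: 22.45
position: [0.6043, 0.0633, 0.035]
tool_rot: [0.723, 0.691, 0.0, 0.0]
ft_force: [-0.8, 0.7, 0.1]
grip_width: 0.0003
grip_force: 0.0
```

Call:
send_rows:
  increments: [0,0,0,0.15,0,0,0,0,0,0,0,0,0,0,0,0,0,0,0,0,0]

```text
time: 22.7
position: [0.6058, 0.0633, 0.035]
tool_rot: [0.723, 0.691, 0.0, 0.0]
ft_force: [0.3, 0.4, -0.2]
grip_width: 0.0005
grip_force: 0.0
```

Call:
send_rows:
  increments: [0,0,0,0.15,0,0,0,0,0,0,0,0,0,0,0,0,0,0,0,0,0]

```text
time: 22.95
position: [0.6073, 0.0633, 0.035]
tool_rot: [0.723, 0.691, 0.0, 0.0]
ft_force: [-0.3, 0.0, 0.1]
grip_width: 0.0005
grip_force: 0.0
```

Call:
send_rows:
  increments: [0,0,0,0.1,0,0,0,0,0,0,0,0,0,0,0,0,0,0,0,0,0]

```text
time: 23.2
position: [0.6082, 0.0633, 0.035]
tool_rot: [0.723, 0.691, 0.0, 0.0]
ft_force: [0.6, 0.2, -0.7]
grip_width: 0.0004
grip_force: 0.0
```

Call:
send_rows:
  increments: [0,0,0,0.15,0,0,0,0,0,0,0,0,0,0,0,0,0,0,0,0,0]

```text
time: 23.45
position: [0.6098, 0.0633, 0.035]
tool_rot: [0.723, 0.691, 0.0, 0.0]
ft_force: [0.8, -1.1, 0.6]
grip_width: 0.0004
grip_force: 0.0
```

Call:
send_rows:
  increments: [0,0,0,0.1,0,0,0,0,0,0,0,0,0,0,0,0,0,0,0,0,0]

```text
time: 23.7
position: [0.6107, 0.0633, 0.0349]
tool_rot: [0.723, 0.691, 0.0, 0.0]
ft_force: [-0.3, 0.0, 0.3]
grip_width: 0.0006
grip_force: 0.0
```

```bash
python3 - <<'E'
from blk import *
s=cam('side'); save('s5',s['image'][150:230,230:330],7)
E
```

```text
(no output)
```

View pics/s5.png

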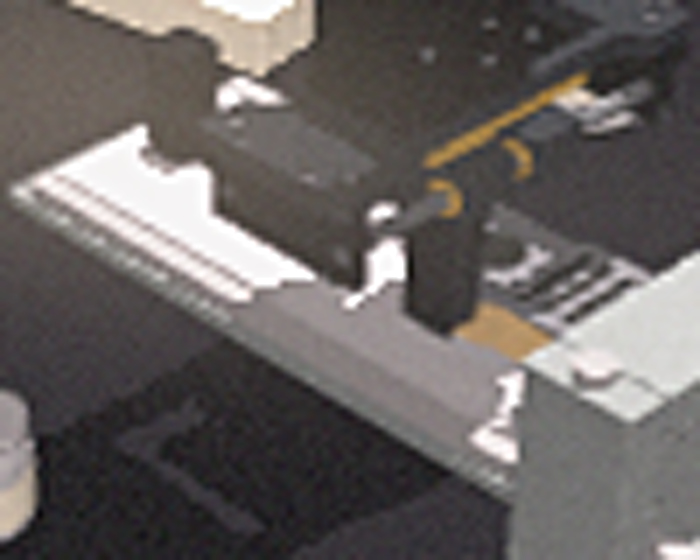

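The finger at (445,270) is at or close to block1's near face. I'm continuing in small steps.

Call:
send_rows:
  increments: [0,0,0,0.15,0,0,0,0,0,0,0,0,0,0,0,0,0,0,0,0,0]

```text
time: 24.0
position: [0.6123, 0.0633, 0.035]
tool_rot: [0.723, 0.691, 0.0, 0.0]
ft_force: [-0.2, -0.1, 0.3]
grip_width: 0.0004
grip_force: 0.0
```

Call:
send_rows:
  increments: [0,0,0,0.1,0,0,0,0,0,0,0,0,0,0,0,0,0,0,0,0,0]

```text
time: 24.25
position: [0.6133, 0.0633, 0.035]
tool_rot: [0.723, 0.691, 0.0, 0.0]
ft_force: [-0.0, -0.0, 0.1]
grip_width: 0.0002
grip_force: 0.0
```

Call:
send_rows:
  increments: [0,0,0,0.1,0,0,0,0,0,0,0,0,0,0,0,0,0,0,0,0,0]

```text
time: 24.5
position: [0.6142, 0.0633, 0.0349]
tool_rot: [0.723, 0.691, -0.0, -0.0]
ft_force: [0.0, 0.2, -0.9]
grip_width: 0.0003
grip_force: 0.1
```

Call:
send_rows:
  increments: [0,0,0,0.1,0,0,0,0,0,0,0,0,0,0,0,0,0,0,0,0,0]

```text
time: 24.75
position: [0.6142, 0.0633, 0.0349]
tool_rot: [0.723, 0.691, -0.001, -0.001]
ft_force: [-3.4, -0.9, 1.0]
grip_width: 0.0003
grip_force: 1.3
```

Call:
send_rows:
  increments: [0,0,0,0.1,0,0,0,0,0,0,0,0,0,0,0,0,0,0,0,0,0]

```text
time: 25.0
position: [0.6143, 0.0634, 0.0347]
tool_rot: [0.723, 0.691, -0.001, -0.001]
ft_force: [-6.0, -0.4, 3.4]
grip_width: 0.0008
grip_force: 2.5
```

Call:
send_rows:
  increments: [0,0,0,0.1,0,0,0,0,0,0,0,0,0,0,0,0,0,0,0,0,0]

```text
time: 25.25
position: [0.6143, 0.0634, 0.0347]
tool_rot: [0.723, 0.691, -0.002, -0.002]
ft_force: [-7.1, -1.2, 3.6]
grip_width: 0.0001
grip_force: 3.2
```

Firm contact at 7 N, so block1 is flush. Block2 gets the same push.

Call:
send_rows:
  increments: [0,0,0,-0.6,0,0,0,0,0,0,-0.6,0,0,0,0,0,0,0,-2,0,0,0,0,0,0,-1.9,0,0,0,0,0,0.5,0,0,0,0,0,0,0,0,0,0]

```text
time: 25.75
position: [0.6123, 0.0234, 0.0353]
tool_rot: [0.724, 0.69, 0.001, 0.001]
ft_force: [-0.6, 0.7, 0.5]
grip_width: 0.0004
grip_force: 0.0
```

Call:
send_rows:
  increments: [0,0,0,0.2,0,0,0,0,0,0,0.1,0,0,0,0,0,0,0,0,0,0,0,0,0,0,0,0,0]

```text
time: 26.08
position: [0.6129, 0.0251, 0.0349]
tool_rot: [0.723, 0.691, -0.0, -0.0]
ft_force: [-0.7, -0.3, 0.8]
grip_width: 0.0007
grip_force: 0.4
```

Call:
send_rows:
  increments: [0,0,0,0.1,0,0,0,0,0,0,0,0,0,0,0,0,0,0,0,0,0]

```text
time: 26.33
position: [0.6129, 0.0249, 0.0348]
tool_rot: [0.723, 0.691, -0.001, -0.001]
ft_force: [-3.8, 0.8, 1.4]
grip_width: 0.0003
grip_force: 1.8
```

Call:
send_rows:
  increments: [0,0,0,0.1,0,0,0,0,0,0,0,0,0,0,0,0,0,0,0,0,0]

```text
time: 26.58
position: [0.6129, 0.0249, 0.0347]
tool_rot: [0.723, 0.691, -0.001, -0.002]
ft_force: [-5.9, 1.7, 3.8]
grip_width: 0.0005
grip_force: 2.8
```

Call:
send_rows:
  increments: [0,0,0,-1.3,0,0,0,0,0,0,0,0,3.5,0,0,0,0,0,0,3,0,0,0,0,1.5,2.7,0,0,0,0,0,1.6,2.7,0,0,0,0,0,1.6,2.6,0,0,0,0,0,0,0,-3,0,0,0,0,0,0,-3,0,0,0,0,0,0,-0.5,0,0,0,0,0,0,0,0,0,0,0,0,0,0,0]

```text
time: 27.5
position: [0.65, 0.104, 0.0353]
tool_rot: [0.723, 0.69, 0.001, 0.0]
ft_force: [-0.6, -0.3, -0.4]
grip_width: 0.0004
grip_force: 0.0
```

```bash
python3 - <<'E'
from blk import *
look()
E
```

```text
table
tray blk
229 z 0.0391 [650.4  20.6] [33.6 55.6] 88.4
handle
92 z 0.0689 [643.7 231.6] [24.1 23.6] 88.9
[0.65061031 0.103954   0.03627491]
```

Free of contact. Now I'm pushing the row in -y until it bears on the end fence.

Call:
send_rows:
  increments: [0,0,0,0,-0.3,0,0,0,0,0,0,-0.3,0,0,0,0,0,0,-0.2,0,0,0,0,0,0,0,0,0,0,0,0,0,0,0,0]

```text
time: 27.97
position: [0.65, 0.0962, 0.0359]
tool_rot: [0.723, 0.691, 0.001, 0.001]
ft_force: [1.2, 2.8, 1.4]
grip_width: 0.0007
grip_force: 0.8
```

Call:
send_rows:
  increments: [0,0,0,0,-0.1,0,0,0,0,0,0,-0.1,0,0,0,0,0,0,0,0,0,0,0,0,0,0,0,0]

```text
time: 28.3
position: [0.6494, 0.0946, 0.0351]
tool_rot: [0.723, 0.691, 0.0, 0.0]
ft_force: [2.0, 4.5, 2.9]
grip_width: 0.0005
grip_force: 1.9
```

Call:
send_rows:
  increments: [0,0,0,0,-0.1,0,0,0,0,0,0,0,0,0,0,0,0,0,0,0,0]

```text
time: 28.55
position: [0.6491, 0.0934, 0.0349]
tool_rot: [0.723, 0.691, 0.0, -0.0]
ft_force: [0.5, 2.8, 3.4]
grip_width: 0.0003
grip_force: 1.9
```

Call:
send_rows:
  increments: [0,0,0,0,-0.1,0,0,0,0,0,0,0,0,0,0,0,0,0,0,0,0]

```text
time: 28.8
position: [0.649, 0.0922, 0.0349]
tool_rot: [0.723, 0.691, -0.0, -0.0]
ft_force: [-0.1, 4.8, 1.7]
grip_width: 0.0008
grip_force: 1.8
```

Call:
send_rows:
  increments: [0,0,0,0,1,0,0,0,0,0,0,0,3,0,0,0,0,0,0,3.5,0,0,0,0,-0.1,3.2,2,0,0,0,0,-0.1,3.2,0,0,0,0,0,-0.1,3.2,0,0,0,0,0,-0.1,3.2,0,0,0,0,0,-0.1,3.2,0,0,0,0,0,0,0,-3.5,0,0,0,0,0,0,-2.5,0,0,0,0,0,0,0,0,0,0,0,0,0,0,0]

```text
time: 29.8
position: [0.6421, 0.2617, 0.0577]
tool_rot: [0.723, 0.691, -0.003, -0.001]
ft_force: [0.0, -0.2, 0.1]
grip_width: 0.0007
grip_force: 0.0
```

```bash
python3 - <<'E'
from blk import *
look(); c=load('top'); save('t6',c['image'][125:170,185:295],7)
E
```

```text
table
tray blk
278 z 0.0391 [650.5  18.5] [39.9 59.7] 85.7
277 z 0.0391 [608.2  64.9] [39.7 56.4] 86.7
handle
41 z 0.0675 [644.1 218.5] [24.1 10.3] 5.4
[0.64393882 0.2618317  0.05961949]
```

View pics/t6.png

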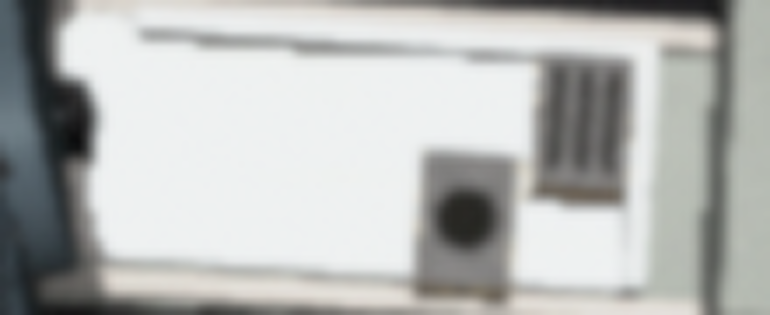

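Block1 was knocked about 4 cm aside, to crop (467,220) at world (608,65), still flat. Block2 is in place. I'm regrasping block1.

Call:
send_rows:
  increments: [0,0,0,0,0,3.5,0.85,0,0,0,0,0,3.2,0.85,0,0,0,-0.58,-3.28,0,0.85,0,0,0,-0.58,-3.28,0,0.85,0,0,0,-0.58,-3.28,0,0.85,0,0,0,-0.58,-3.28,0,0.85,0,0,0,-0.58,-3.28,0,0.85,0,0,0,-0.58,-3.28,0,0.85,0,0,0,0,0,0,0.85,0,0,0,0,0,-3,0.85,0,0,0,0,0,-3,0.85,0,0,0,0,0,0,0.85,0,0,0,0,0,0,0.85]

```text
time: 30.93
position: [0.6091, 0.0654, 0.0672]
tool_rot: [0.723, 0.69, -0.001, -0.001]
ft_force: [-0.2, -0.1, 0.7]
grip_width: 0.0723
grip_force: 0.0
```

```bash
python3 - <<'E'
from blk import *
print(robot.get_obs()['position']); s=cam('side'); comps(s,.033,.045,.56,.72,-.03,.2)
E
```

```text
[0.60908964 0.06535214 0.06717481]
311 z 0.0361 [628.7  47.1] [ 62.9 119.3] 52.5
```

Call:
send_rows:
  increments: [0,0,0,0,0,-1.6,0.85,0,0,0,0,0,-1.1,0.85,0,0,0,0,0,0,0.85,0,0,0,0,0,0,0.85,0,0,0,0,0,0,0,0,0,0,0,0,0,0,0,0,0,0,0,0,0,0,0,0,0,0,0,0,0,0,0,0,0,0,0,0,0,0,0,0,0,0]
  newtons: 25

```text
time: 31.82
position: [0.6096, 0.0655, 0.0405]
tool_rot: [0.723, 0.691, 0.0, 0.0]
ft_force: [-0.1, -0.1, 3.7]
grip_width: 0.0555
grip_force: 25.0
```

Call:
send_rows:
  increments: [0,0,0,0,0,0.8,0,0,0,0,0,0,0.7,0,0,0,0,1.8,0,0,0,0,0,0,1.9,0,0,0,0,0,0,0,0,0,0,0,0,0,0,0,0,0,0,0,0,0,0,-0.8,0,0,0,0,0,0,-0.5,0,0,0,0,0,0,0,0,0,0,0,0,-0.2,0,0,0,0,0,0,-0.2,0,0,0,0,0,0,0,0,0,0,0,0,0,0,0,0]

```text
time: 32.9
position: [0.6462, 0.0613, 0.0419]
tool_rot: [0.723, 0.691, -0.0, -0.0]
ft_force: [0.1, 0.6, -0.7]
grip_width: 0.0555
grip_force: 25.0
```

Call:
send_rows:
  increments: [0,0,0,0.1,0,0,0,0,0,0,0.1,0,0,0,0,0,0,0.1,-0.1,0,0,0,0,0,0,0,0,0,0,0,0,0,0,0,0]

```text
time: 33.32
position: [0.6495, 0.0605, 0.042]
tool_rot: [0.723, 0.691, 0.0, 0.0]
ft_force: [1.2, -0.3, -0.3]
grip_width: 0.0555
grip_force: 25.0
```

Call:
send_rows:
  increments: [0,0,0,0.1,-0.1,0,0,0,0,0,0,0,0,0,0,0,0,0,0,0,0]

```text
time: 33.57
position: [0.6503, 0.0595, 0.0419]
tool_rot: [0.723, 0.691, -0.0, -0.0]
ft_force: [-0.4, -0.2, -0.7]
grip_width: 0.0556
grip_force: 25.0
```

Call:
send_rows:
  increments: [0,0,0,0.1,-0.1,0,0,0,0,0,0,0,0,0,0,0,0,0,0,0,0]

```text
time: 33.82
position: [0.6507, 0.0588, 0.0418]
tool_rot: [0.723, 0.691, -0.0, -0.001]
ft_force: [-1.3, 1.8, 0.0]
grip_width: 0.0554
grip_force: 25.0
```

Call:
send_rows:
  increments: [0,0,0,0.05,-0.1,0,0,0,0,0,0,0,-0.1,0,0,0,0,0,0,0,0,0,0,0,0,0,0,0.85,0,0,0,0,0,0,0.85,0,0,0,0,0,0,0.85,0,0,0,0,0,0,0.85,0,0,0,0,0,2,0.85,0,0,0,0,0,3.5,0.85,0,0,0,-3,1.5,3,0.3,0,0,0,-2.5,2.5,1,0,0,0,0,-1.5,2.7,0,0,0,0,0,0,2.7,0,0,0,0,0,0,2.6,0,0,0,0,0,0,0,0,0]

```text
time: 35.07
position: [0.584, 0.1806, 0.1345]
tool_rot: [0.722, 0.692, 0.002, 0.0]
ft_force: [0.3, 0.0, -0.0]
grip_width: 0.042
grip_force: 0.0
```

```bash
python3 - <<'E'
from blk import *
look(); c=load('top'); save('t7',c['image'][125:170,185:295],7)
E
```

```text
table
tray blk
555 z 0.039 [651.5  37.1] [83.2 56.6] 88.2
handle
[0.58415346 0.17848385 0.13419543]
```

View pics/t7.png

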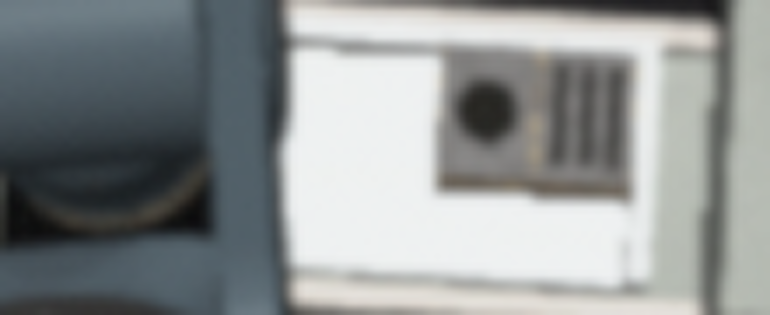

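Flush in x (56.6 mm wide), but about a 3 mm gap may remain in y at crop (538,115). I'm pushing the row in -y.

Call:
send_rows:
  increments: [0,0,0,2.3,-2.4,0,0,0,0,0,2.3,-2.4,0,0,0,0,0,2.2,-2.4,0,0,0,0,0,0,0,-3.5,0,0,0,0,0,0,-3.5,0,0,0,0,0,0,-2.9,0,0,0,0,0,0,0,0,0,0,0,0,-0.4,0,0,0,0,0,0,-0.4,0,0,0,0,0,0,-0.2,0,0,0,0,0,0,0,0,0,0,0,0,0,0,0,0]

```text
time: 36.12
position: [0.6534, 0.0941, 0.0369]
tool_rot: [0.723, 0.691, 0.001, 0.001]
ft_force: [-0.1, 0.0, -0.4]
grip_width: 0.0004
grip_force: 0.0
```

Call:
send_rows:
  increments: [0,0,0,0,-0.15,0,0,0,0,0,0,-0.15,0,0,0,0,0,0,0,0,0,0,0,0,0,0,0,0]

```text
time: 36.45
position: [0.6521, 0.0914, 0.0349]
tool_rot: [0.723, 0.691, 0.0, 0.0]
ft_force: [-0.3, -0.5, 0.2]
grip_width: 0.0006
grip_force: 0.0
```

Call:
send_rows:
  increments: [0,0,0,0,-0.15,0,0,0,0,0,0,-0.15,0,0,0,0,0,0,0,0,0,0,0,0,0,0,0,0]

```text
time: 36.78
position: [0.652, 0.0889, 0.0348]
tool_rot: [0.723, 0.691, 0.0, -0.0]
ft_force: [-0.7, 3.6, 1.6]
grip_width: 0.0006
grip_force: 1.6
```

Call:
send_rows:
  increments: [0,0,0,0,-0.15,0,0,0,0,0,0,-0.15,0,0,0,0,0,0,0,0,0,0,0,0,0,0,0,0]

```text
time: 37.12
position: [0.6519, 0.0854, 0.0348]
tool_rot: [0.723, 0.691, -0.0, -0.0]
ft_force: [-1.1, 2.8, 1.9]
grip_width: 0.0005
grip_force: 1.6
```

Call:
send_rows:
  increments: [0,0,0,0,1,0,0,0,0,0,0,0,3,0,0,0,0,0,0,3.5,0,0,0,0,-0.1,3.2,2,0,0,0,0,-0.1,3.2,0,0,0,0,0,-0.1,3.2,0,0,0,0,0,-0.1,3.2,0,0,0,0,0,-0.3,3.2,0,0,0,0,0,0,0,-3.5,0,0,0,0,0,0,-2.5,0,0,0,0,0,0,0,0,0,0,0,0,0,0,0]

```text
time: 38.12
position: [0.6437, 0.255, 0.0579]
tool_rot: [0.723, 0.691, -0.002, -0.001]
ft_force: [0.1, -0.5, 1.1]
grip_width: 0.0005
grip_force: 0.0
```

```bash
python3 - <<'E'
from blk import *
look(); c=load('top'); t=c['image'][125:170,185:295]; s=cam('side')['image'][160:205,240:350]
save('ts8',np.vstack([t,s]),6)
E
```

```text
table
tray blk
559 z 0.0388 [652.4  30.5] [82.3 58.3] 87.4
handle
34 z 0.0696 [644.2 210.7] [22.   9.9] 6.1
[0.64536008 0.25511337 0.05975963]
```

View pics/ts8.png

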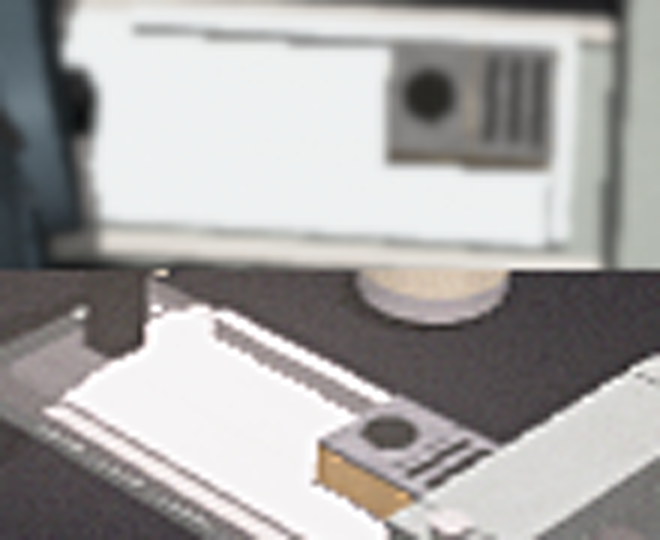

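```bash
python3 - <<'E'
from h import *
c=load('top'); w=world(c); m=(w[...,2]>.036)&(w[...,2]<.045)&(w[...,0]>.58)&(w[...,0]<.72)&(w[...,1]>-.03)&(w[...,1]<.1)
p=w[m][:,:2]*1000; a=-.045
X=p@np.array([np.cos(a),np.sin(a)]); Y=p@np.array([-np.sin(a),np.cos(a)]); print(Y.min(),Y.max())
mid=(Y.min()+Y.max())/2
for s in(Y<mid-4,Y>mid+4): print(np.percentile(X[s],[1,5,50,95,99]).round(1))
for x0 in np.arange(X.min()+6,X.max()-5,8): s=abs(X-x0)<4; print(round(x0),Y[s].min().round(1),Y[s].max().round(1))
# handle/tray -y end & fence: white region x range beyond blocks
E
```

```text
17.431065783692116 100.58087540940514
[621.4 623.4 648.9 675.1 677.1]
[622.4 624.6 648.1 674.2 676.4]Traceback (most recent call last):
  File "<stdin>", line 7, in <module>
    return umr_minimum(a, axis, None, out, keepdims, initial, where)
ValueError: zero-size array to reduction operation minimum which has no identity
```

```bash
python3 - <<'E'
from h import *
c=cam('top'); w=world(c); m=(w[...,2]>.036)&(w[...,2]<.045)&(w[...,0]>.61)&(w[...,0]<.69)&(w[...,1]>-.03)&(w[...,1]<.1)
p=w[m][:,:2]*1000; a=-.045
X=p@np.array([np.cos(a),np.sin(a)]); Y=p@np.array([-np.sin(a),np.cos(a)])
for x0 in range(626,676,8): s=abs(X-x0)<4; print(x0,Y[s].min().round(1),Y[s].max().round(1), np.sort(Y[s])[[1,-2]].round(1))
for y0 in range(23,100,9): s=abs(Y-y0)<4.5; print(y0,X[s].min().round(1),X[s].max().round(1))
E
```

```text
626 21.1 99.9 [24.  96.9]
634 21.7 100.2 [ 21.9 100.1]
642 22.2 100.4 [25.  97.9]
650 22.7 100.9 [22.8 98.4]
658 22.9 99.0 [23.2 98.8]
666 23.4 99.1 [23.4 96.3]
674 21.1 99.8 [23.9 99.7]
23 620.5 676.6
32 622.9 676.5
41 621.6 676.4
50 621.8 676.3
59 620.8 675.3
68 622.0 674.6
77 622.4 676.4
86 622.0 676.6
95 620.8 676.4
```

The row is closed (79 mm span in every strip) and flush in x. Now I'm sliding the tray slowly by the handle.

Call:
send_rows:
  increments: [0,0,0,-0.02,-0.4,0,0,0,0,0,-0.02,-0.4,0,0,0,0,0,-0.01,-0.2,0,0,0,0,0,-0.01,-0.2,0,0,0,0,0,-0.01,-0.2,0,0,0,0,0,-0.01,-0.2,0,0,0,0,0,-0.02,-0.3,0,0,0,0,0,-0.02,-0.4,0,0,0,0,0,-0.02,-0.5,0,0,0,0,0,-0.02,-0.5,0,0,0,0,0,-0.03,-0.6,0,0,0,0,0,-0.03,-0.6,0,0,0,0,0,-0.03,-0.6,0,0,0,0,0,-0.03,-0.6,0,0,0,0,0,-0.03,-0.6,0,0,0,0,0,-0.03,-0.6,0,0,0,0,0,-0.03,-0.6,0,0,0,0,0,-0.03,-0.6,0,0,0,0,0,-0.03,-0.6,0,0,0,0,0,-0.03,-0.6,0,0]

```text
time: 39.93
position: [0.6403, 0.1618, 0.0597]
tool_rot: [0.723, 0.691, -0.0, -0.0]
ft_force: [-0.7, 4.2, 1.9]
grip_width: 0.0004
grip_force: 1.9
```

Call:
send_rows:
  increments: [0,0,0,-0.03,-0.6,0,0,0,0,0,-0.03,-0.6,0,0,0,0,0,-0.03,-0.6,0,0,0,0,0,-0.03,-0.6,0,0,0,0,0,-0.03,-0.6,0,0,0,0,0,-0.03,-0.6,0,0,0,0,0,-0.03,-0.6,0,0,0,0,0,-0.02,-0.5,0,0,0,0,0,-0.02,-0.4,0,0,0,0,0,-0.02,-0.3,0,0,0,0,0,-0.01,-0.2,0,0]

```text
time: 40.85
position: [0.6376, 0.1059, 0.0597]
tool_rot: [0.723, 0.691, -0.0, -0.0]
ft_force: [0.6, 3.7, 2.4]
grip_width: 0.0003
grip_force: 1.7
```

Call:
send_rows:
  increments: [0,0,0,-0.01,-0.3,0,0,0,0,0,-0.02,-0.4,0,0,0,0,0,-0.02,-0.5,0,0,0,0,0,-0.02,-0.5,0,0,0,0,0,-0.02,-0.5,0,0,0,0,0,-0.02,-0.4,0,0,0,0,0,-0.01,-0.3,0,0,0,0,0,-0.01,-0.2,0,0,0,0,0,0,0,0,0]

```text
time: 41.6
position: [0.6362, 0.0746, 0.0596]
tool_rot: [0.723, 0.691, -0.0, 0.0]
ft_force: [0.1, 0.6, 1.6]
grip_width: 0.0004
grip_force: 0.7
```

Call:
send_rows:
  increments: [0,0,0,0,-0.15,0,0,0,0,0,0,-0.15,0,0,0,0,0,0,0,0,0]

```text
time: 41.85
position: [0.6361, 0.0739, 0.0597]
tool_rot: [0.724, 0.69, 0.001, -0.001]
ft_force: [-0.1, 6.7, 1.5]
grip_width: -0.0
grip_force: 3.5
```

Call:
send_rows:
  increments: [0,0,0,0,-0.1,0,0,0,0,0,0,-0.1,0,0,0,0,0,0,0,0,0]

```text
time: 42.1
position: [0.6356, 0.0737, 0.0597]
tool_rot: [0.724, 0.69, 0.001, -0.002]
ft_force: [0.4, 11.4, 2.0]
grip_width: 0.0005
grip_force: 5.9
```

11 N with no motion: the tray is at the stops. I'm backing off and checking.

Call:
send_rows:
  increments: [0,0,0,0.03,0.7,0,0,0,0,0,0.05,1,0,0,0,0,0,0,1,3,0,0,0,0,0,0,3.5,0,0,0,0,-3,0,2,0,0,0,0,-3.5,-1,0,0,0,0,0,-3.5,-2,0,0,0,0,0,-3.5,-2,0,0,0,0,0,-3.5,-2,0,0,0,0,0,-3,-2,0,0,0,0,0,0,0,0,0]

```text
time: 43.02
position: [0.429, 0.0064, 0.1441]
tool_rot: [0.724, 0.69, -0.004, -0.004]
ft_force: [-0.8, 0.2, -1.0]
grip_width: 0.0004
grip_force: 0.0
```

```bash
python3 - <<'E'
from blk import *
c=cam('top'); print('handle');comps(c,.055,.08,.6,.69,.02,.3,10); print('blk');comps(c,.03,.047,.58,.69,-.2,-.08)
print('ball');comps(c,.09,.13,.44,.54,-.25,-.15,5)
t=c['image'][120:200,220:370]; s=cam('side')['image'][150:280,280:430]
save('f9',np.vstack([t,s]),2.8); print(robot.get_obs()['position'])
E
```

```text
handle
83 z 0.0693 [635.5  48.4] [22.7 26.2] 82.8
blk
599 z 0.0388 [ 642.8 -142.3] [87.2 63.9] 86.4
24 z 0.0335 [ 665.7 -194.3] [23.   9.5] 0.2
ball
76 z 0.1138 [ 483.5 -197.9] [21.3 24. ] 88.7
[0.43658221 0.00658975 0.1449627 ]
```

View pics/f9.png

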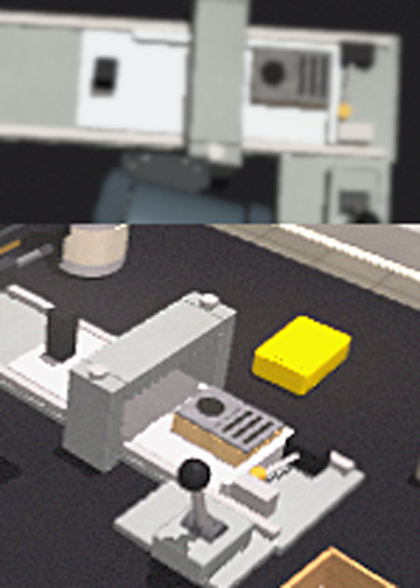

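The handle is at (635.5, 48.4), exactly the predicted stop position, and the whisker is deflected. The row is closed beyond the bridge and the lever ball is at world (0.483, -0.198). Now the lever.

Call:
send_rows:
  increments: [0,0,0,0,-3.4,0,0,0,0,0,0,-3.4,0,0,0,0,0,0,-3.4,0,0,0,0,0,0,-3.4,0,0,0,0,0,0,-3.4,0,0,0,0,0,0,-3.4,0,0,0,0,0,0,0,-2.5,0,0,0,0,0,0,-2,0,0,0,0,0,0,0,0,0,0,0,0,0,0,0]

```text
time: 43.95
position: [0.4379, -0.1966, 0.099]
tool_rot: [0.723, 0.691, -0.0, -0.001]
ft_force: [-0.1, 0.5, -0.0]
grip_width: 0.0005
grip_force: 0.0
```

Call:
send_rows:
  increments: [0,0,0,0.8,0,0,0,0,0,0,0.8,0,0,0,0,0,0,0.8,0,0,0,0,0,0,0.8,0,0,0,0,0,0,0.8,0,0,0,0,0,0,0.8,0,0,0,0,0,0,0.8,0,0,0,0,0,0,0.8,0,0,0,0,0,0,0.8,0,0,0,0,0,0,0.6,0,0,0,0,0,0,0,0,0,0]

```text
time: 44.87
position: [0.5169, -0.1969, 0.0997]
tool_rot: [0.723, 0.691, 0.0, 0.001]
ft_force: [0.7, -0.2, -0.3]
grip_width: 0.0008
grip_force: 0.0
```

Call:
send_rows:
  increments: [0,0,0,0.4,0,0,0,0,0,0,0.4,0,0,0,0,0,0,0.3,0,0,0,0,0,0,0,0,0,0]

```text
time: 45.2
position: [0.5267, -0.1967, 0.0997]
tool_rot: [0.723, 0.691, 0.0, 0.0]
ft_force: [0.5, 0.0, -0.4]
grip_width: 0.0004
grip_force: 0.0
```

Call:
send_rows:
  increments: [0,0,0,0.2,0,0,0,0,0,0,0.1,0,0,0,0,0,0,0,0,0,0]

```text
time: 45.45
position: [0.5277, -0.1965, 0.0996]
tool_rot: [0.723, 0.691, -0.001, -0.001]
ft_force: [-3.4, -1.0, 0.9]
grip_width: 0.0006
grip_force: 2.3
```

Call:
send_rows:
  increments: [0,0,0,0.15,0,0,0,0,0,0,0,0,0,0,0,0,0,0,0,0,0]

```text
time: 45.7
position: [0.5278, -0.1964, 0.0995]
tool_rot: [0.723, 0.691, -0.002, -0.002]
ft_force: [-7.6, -2.1, 3.5]
grip_width: 0.0005
grip_force: 3.8
```

The lever hit its end stop at exactly the predicted x (0.528). I'm retreating and checking.

Call:
send_rows:
  increments: [0,0,0,-1,0,0,0,0,0,0,-3,0,0,0,0,0,0,-3,0,0,0,0,0,0,-1,0,3.5,0,0,0,0,0,0,3.5,0,0,0,0,0,3.5,2,0,0,0,0,0,3.5,0,0,0,0,0,0,3.5,0,0,0,0,0,0,3.5,0,0,0,0,0,0,3.5,0,0,0,0,0,0,3.5,0,0,0,0,0,0,0,0,0,0,0,0,0,0,0,0]

```text
time: 46.78
position: [0.4509, 0.0151, 0.1901]
tool_rot: [0.722, 0.692, 0.001, 0.001]
ft_force: [-0.3, -0.7, 0.5]
grip_width: 0.0008
grip_force: 0.0
```

```bash
python3 - <<'E'
from blk import *
c=cam('top'); print('handle');comps(c,.055,.08,.6,.69,.02,.3,10); print('blk');comps(c,.036,.047,.6,.69,-.19,-.085)
print('ball');comps(c,.09,.13,.44,.58,-.25,-.15,5); print('box'); comps(c,.012,.035,.41,.53,-.395,-.295,5)
w=world(c); m=(w[...,2]>.036)&(w[...,2]<.045)&(w[...,0]>.6)&(w[...,0]<.69)&(w[...,1]>-.195)&(w[...,1]<-.085)
p=w[m][:,:2]*1000; a=-.045
X=p@np.array([np.cos(a),np.sin(a)]); Y=p@np.array([-np.sin(a),np.cos(a)])
for x0 in range(626,676,8): s=abs(X-x0)<4; print(x0,np.sort(Y[s])[[0,1,-2,-1]].round(1))
save('f10',c['image'][100:260,180:440],3)
E
```

```text
handle
83 z 0.0695 [635.2  48.4] [22.7 25.4] 82.7
blk
482 z 0.0396 [ 639.5 -138.9] [79.8 56.2] 87.4
ball
77 z 0.1096 [ 549.2 -201.1] [24.2 21.5] 88.9
box
187 z 0.0196 [ 470.9 -343.9] [17.9 81.3] 9.2
626 [-149.9 -149.5  -71.1  -71.1]
634 [-149.  -148.9  -70.9  -70.2]
642 [-149.2 -149.   -70.5  -70.5]
650 [-148.4 -145.6  -70.1  -70.1]
658 [-148.7 -148.1  -72.5  -72.3]
666 [-159.8 -159.3  -71.7  -71.5]
674 [-147.6 -145.4  -74.3  -71.6]
```

View pics/f10.png

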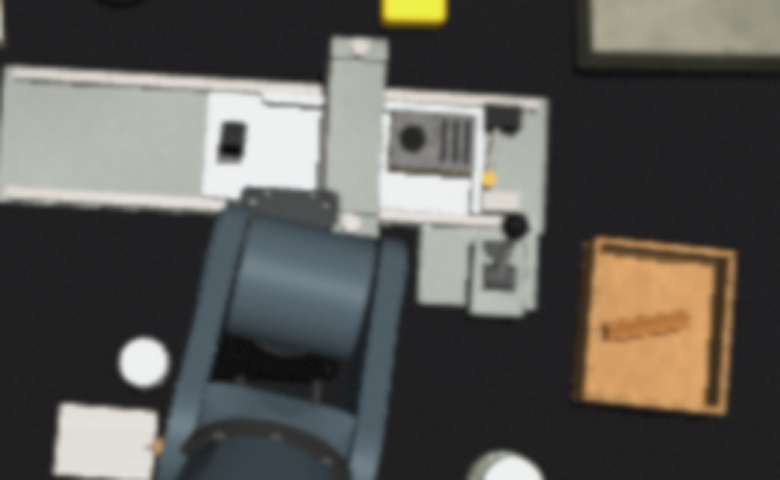

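The spacer is in the box at (645,325). The row measures 79.8 × 56.2 mm, so it is closed and flush. The tray is on the stops, the lever ball is at (515,226) fully over, and the arm is clear.

```bash
python3 -c "
from rig import robot
print(robot.hand_in())"
```

```text
the job is handed in; nothing more can be done
None
```

I handed the job in; the hand-in returned no verdict. My last check showed the spacer in the box, block1 and block2 (the only two present) closed and flush in the corner, the tray against the stops with the switch whisker deflected, and the lock lever fully over. Block1 was knocked out of the row once, so I regrasped and reset it before sliding the tray.

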